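Lock the candling lamp under the red station's bottle

TASK

Move the lamp carriage of the candling rail to the station with the red tag and lock it there: pull up the spring-loaded index knob, slide the carriage along by it, and let the knob go so that its pin drops fully home in that station's hole. The hole has to be found by feel, so handle the pin gently: do not drag or press it hard against the index strip. Leave the glasses, candle, corks and tasting cup where they stand, and take the gripper away.

Things in the scene. Friction and masses are not known exactly. Their poses are not given: they have to be found in the camera images.
- rail_bed: wooden bed of the candling rail, 120 x 320 x 20 mm, fixed to the table. Origin: centre of its underside. The rail runs along its y axis; its x axis points away from the robot. Two steel guide rods lie on it, tops 36 mm above the table
- strip_mid (a point): nominal middle of the brass index strip's top on the bed: x = -30 mm in the bed's frame, 30 mm above the table. Strip 24 x 260 mm, with a 46 mm parking slot in its middle and a 10 mm square hole per station, nominally 75 mm either side. It is screwed on through slots: slot and holes stand together up to 12 mm to one side along the rail. That shift is not measured and must be felt
- carriage (a joint): position of the carriage along the rail (m): 0 in the middle, + towards the bed's +y, stops at +-0.1, starts within 5 mm of 0. Aluminium plate 118 mm wide, 70 mm along the rail, top 46 mm above the table; it rubs with about 2 N (3 N with the pin riding on the strip) and stays where it is left. In the bed's frame it carries the plunger at x = -30 mm and the amber lamp at x = +35 mm
- plunger (a joint): height of the index pin (m): 0 fully home in a hole or slot, 0.009 with its tip riding on the strip, 0.014 at its upper stop. A spring presses it down with 6 N at 0, 10 N at the top, and it is damped. Steel pin, 8 mm thick with a flat end (holes 10 mm); it reaches 9 mm into the strip and starts home in the parking slot
- knob_mid (a point): middle of the plunger's knob, an upright black cylinder 26 mm wide, 24 mm tall with a yellow ring; 88 mm above the table when the pin is home, it rises and slides with the pin, whose axis it is on. Below the knob (76 mm up) a 12 mm stem and, up to 64 mm, a 24 mm boss. Pulled by gripping its sides from above
- lamp_top (a point): top of the amber lamp on the carriage, 80 mm above the table
- station_red: the wanted station: a red tag block 36 x 56 x 18 mm in front of the rail, 84 mm from its centre line, and behind the rail a wooden saddle with a green bottle, its red neck pointing over the rail. Fixed. Origin on the table, on the bed's centre line, at this station's nominal hole along the rail (75 mm from the middle). Red may be on either side
- station_red_neck (a point): axis of the red station's bottle neck, 105 mm above the table (neck 31 mm thick), right above the lamp's path; the lamp belongs under it
- station_cream: the other station, cream tag, amber bottle with a cream neck; otherwise the same. Not the wanted one. Its bottle body, like the red one, tops out 142 mm above the table and starts 150 mm behind the knob
- glass_a: wine glass, 205 mm tall, 84 mm wide; leave alone. Origin: centre of its underside
- glass_b: second wine glass, the same; leave alone. Origin: centre of its underside
- candlestick: brass candlestick with a cream candle, 134 mm tall, foot 90 mm wide; leave alone. Origin: centre of its underside
- cork_0: cork standing on end in front of the rail, 24 mm wide, 45 mm tall; leave alone. Origin: centre of its underside
- cork_1: second cork, the same; leave alone. Origin: centre of its underside
- tasting_cup: shallow steel tasting cup beside the rail, 84 mm wide, 32 mm tall; leave alone. Origin: centre of its underside

How it is judged:
By the outcome, as a careful person would: the job done as asked, in the order asked, and still so for the second after the job is handed in, with the robot touching nothing.
It also fails if it takes over 48 s, if anything falls off the work surface, if the arm or the gripper's body presses on something with over 40 N, if the wrist force passes 120 N, or if a joint passes its speed limit or range.

ROBOT

A 7-joint arm with a two-finger parallel gripper is mounted at the origin on the work surface. World frame = base frame: x ahead of the robot, y to its left, z up, the work surface at z = 0. Lengths are in m, angles in rad, forces in N, time in s.
With the tool pointing down it reaches from about 0.35 to 0.9 m from the base axis. Payload 8.1 kg.
Tool frame: the origin (TCP) lies midway between the tips of the shut fingers; the grasp point (between the pads) lies 19 mm behind it; z points along the fingers, y is the line along which they close (so a half turn about z gives the same grasp; the last joint's range is limited). The gripper opens to 92 mm and grips with 3 to 60 N. Pads are 19 mm wide; open, the fingers measure 130 mm over their backs; the gripper's body (75 mm by 190 mm) begins 47 mm behind the grasp point.
Start: joints at [-1.239, 0.434, 0.025, 1.573, -0.012, 1.134, -0.075], TCP at [0.263, 0.567, 0.227] pointing down, gripper open.
Joint ranges: [-2.62, 2.62], [-0.44, 2.09], [-1.27, 1.32], [0.08, 2.57], [-1.32, 4.46], [0.12, 2], [-2.74, 2.74]. Speed limits (rad/s): [2.22, 2.22, 3.01, 3.01, 3.14, 3.14, 3.14].

INTERFACE

Orientations are given as a rotation vector (axis times angle).
In Python, from rig import manip, vision gives the robot as it stands.
- The arm moves only by the tool drive_tool, never from a script. Its argument "series" is a list of rows, each a list of 2 entries, a list of its own where there are three numbers: the shift along the world's x, y, z in cm, then the turn about the world's z in degrees. A call has 1 to 12 rows; each row shifts and turns the commanded pose from where the row before left it; what a row does not reach is not made up. A row lasts 1/12 s, in which the tool goes at most 41.7 mm and 7.16 degrees, less where a joint would pass 70% of its speed; a pose out of reach is approached as far as the arm can. A call is refused whole if a number of a shift passes 4.17 or a number of a turn 7.16, either way. A call with a gripper value outside its range is refused whole. "fingers" is the finger opening in cm, from 0 to 9.18, set as the call begins (left out, the last holds). The fingers move at their own pace and stop on an object; "newtons" is the grip in N (left out, the last holds). Time passes only in rows, so rows that do not move let the fingers close. It gives the time, the measured TCP pose, the force, the opening and the grip force at its end, in the units of the state.
- manip.observe(): the state, without advancing time (a new reading comes with each control period).
- vision.camera(name): name is "scene" or "top" or "wrist"; returns a dict with "image" (384x512x3 uint8, blue, green, red), "mtx" (3x3 intrinsics, pixels), "view" (4x4, takes a point from world to camera coordinates); the wrist camera has in their place "tool_from_camera" (4x4, takes a point from camera to tool coordinates, whose origin is the TCP and whose axes are the flange's). Camera axes: x right, y up, looking along -z (the intrinsics and any distortion apply to the point x, -y, -z); pixel columns grow to the right and rows downward; lengths in m; the calibration is good to about 2 mm. A picture is of the moment at which its call begins: read the wrist's pose just before it. There is no depth.
- manip.close_job(): hands the job in; it is judged then, once.
The state is a dict: "time": time; "qpos": joint angles; "joint_vel": joint speeds; "effort": joint torques, N m; "eef_pos": TCP position; "orientation": TCP orientation; "contact_force": force on the tool from outside, world axes, zero at the start; "moment": the same for the moment, N m; "width": finger opening in m; "gripper_force": force on a finger pad.
Only numpy, scipy, OpenCV 4.12 (cv2) and the standard library are available. Lean on these libraries where they do the work, as an engineer would, in place of code of your own. Each camera call takes 0.05 s, during which the arm holds its last target. There are 200 camera calls.

## Working session

There is one attempt and no reset: what is moved stays moved. The work goes in short steps, Python scripts to look and compute and a tool call to move; the robot and the scene stay as the last step left them, time stands still between calls to the robot, and variables do not carry over. Pictures are saved under pics/ and viewed, at most 10 in all, crops included, and the job is handed in when it is done.

Besides the shell and the picture viewer there is one more tool, called after "Request:" as name([rows], argument=value, ...), one row to a line, values as JSON. drive_tool: Moves the arm, as the interface text tells. Its arguments: {"type":"object","properties":{"series":{"type":"array"},"fingers":{"type":"number"},"newtons":{"type":"number"}},"required":["series"]}

```bash
mkdir -p pics
python3 - <<'E'
from rig import manip, vision
import cv2,pickle
s=manip.observe();print(s)
d={}
for n in("scene","top"):
    c=vision.camera(n);d[n]=c;cv2.imwrite(f"pics/{n}0.png",c["image"])
    print(n,c["mtx"],c["view"],[k for k in c])
pickle.dump(d,open("cams.pkl","wb"))
E
```

```text
{'time': 0.0, 'qpos': array([-1.23858656,  0.4352038 ,  0.02499038,  1.57410466, -0.01160961,
        1.13402193, -0.07510834]), 'joint_vel': array([ 0.00131434,  0.00144772,  0.00028417,  0.0011639 , -0.00033976,
       -0.00111867, -0.00054087]), 'effort': array([ 3.01713726e-05, -6.67847013e+01,  9.84614566e-01, -3.14449596e+01,
       -6.06654561e-02,  4.26384062e-02,  1.62957213e-04]), 'eef_pos': array([0.26311198, 0.56634054, 0.22595418]), 'orientation': array([-6.77736433e-01, -3.06740866e+00,  2.48093544e-03]), 'contact_force': array([0.17300166, 0.05392579, 0.54511043]), 'moment': array([0.02565405, 0.01044888, 0.01641069]), 'gripper_force': 0.0, 'width': 0.09210394283296716}
scene [[358.12884559   0.         256.34968206]
 [  0.         358.12884559 191.73233271]
 [  0.           0.           1.        ]] [[ 0.52088398  0.85355663 -0.01099795 -0.30197838]
 [-0.67162554  0.41774441  0.61188949  0.29791879]
 [ 0.52687666 -0.31133693  0.7908668  -1.13046599]
 [ 0.          0.          0.          1.        ]] ['image', 'mtx', 'view']
top [[406.22298      0.         257.17435956]
 [  0.         406.22298    192.35704513]
 [  0.           0.           1.        ]] [[-0.00570584 -0.99978676 -0.01984625  0.05055551]
 [ 0.99452674 -0.00774415  0.10419498 -0.57355169]
 [-0.10432645 -0.01914311  0.99435885 -0.95213454]
 [ 0.          0.          0.          1.        ]] ['image', 'mtx', 'view']
```

View pics/scene0.png

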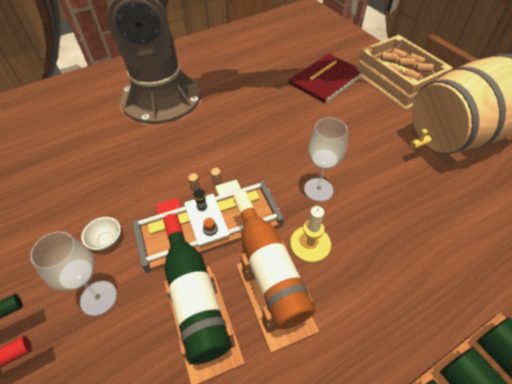

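View pics/top0.png

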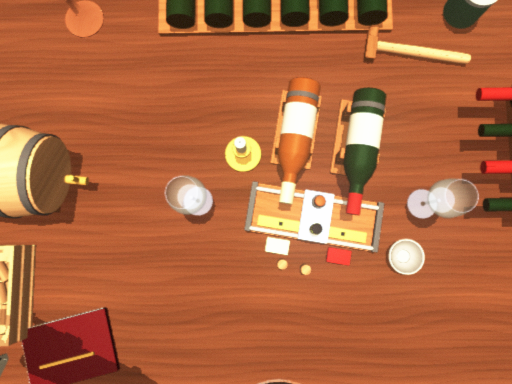

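The scene and top views show the rail ahead of the robot. The red station is on the right (-y), with the knob near (316,229) in the top view. I'll enlarge that region and detect the features.

```bash
cat > h.py <<'E'
import numpy as np,cv2,pickle
def ray(c,uv):
    R,t=c["view"][:3,:3],c["view"][:3,3]; K=c["mtx"]
    d=np.array([(uv[0]-K[0,2])/K[0,0],-(uv[1]-K[1,2])/K[1,1],-1.])
    return -R.T@t, R.T@d
def atz(c,uv,z):
    o,d=ray(c,uv); return o+d*(z-o[2])/d[2]
def proj(c,p):
    q=c["view"][:3,:3]@np.asarray(p)+c["view"][:3,3]; K=c["mtx"]
    return K[0,0]*q[0]/-q[2]+K[0,2], K[1,1]*-q[1]/-q[2]+K[1,2]
def blob(im,mask,box):
    m=np.zeros_like(mask); x0,y0,x1,y1=box; m[y0:y1,x0:x1]=mask[y0:y1,x0:x1]
    v,u=np.nonzero(m); return u.mean(),v.mean(),len(u)
E
python3 - <<'E'
from h import *
d=pickle.load(open("cams.pkl","rb"));t=d["top"];s=d["scene"]
print(ray(t,(0,0))[0],ray(s,(0,0))[0])
print("tcp px",proj(t,[.263,.566,.226]),proj(s,[.263,.566,.226]))
a=cv2.resize(t["image"][170:280,240:440],None,fx=4,fy=4,interpolation=cv2.INTER_CUBIC)
cv2.imwrite("pics/topz.png",a)
for n,uv,z in[("knob",(316,229),.1),("lamp",(319,201),.08),("redtag",(339,256),.018),("cream",(278,246),.018),
 ("c0",(282,265),.045),("c1",(306,270),.045),("cup",(406,257),.03)]: print(n,atz(t,uv,z).round(4))
E
```

```text
[0.47136813 0.02787625 1.00752796] [ 0.95300171 -0.21865407  0.7084335 ]
tcp px (np.float64(-19.399846182858994), np.float64(347.71229117741956)) (np.float64(370.60363053533104), np.float64(12.189194025503838))
knob [ 0.4838 -0.0848  0.1   ]
lamp [ 0.5477 -0.0954  0.08  ]
redtag [ 0.42   -0.1487  0.018 ]
cream [ 0.4446 -0.0026  0.018 ]
c0 [ 0.4013 -0.0106  0.045 ]
c1 [ 0.3895 -0.0664  0.045 ]
cup [ 0.4176 -0.3042  0.03  ]
```

View pics/topz.png

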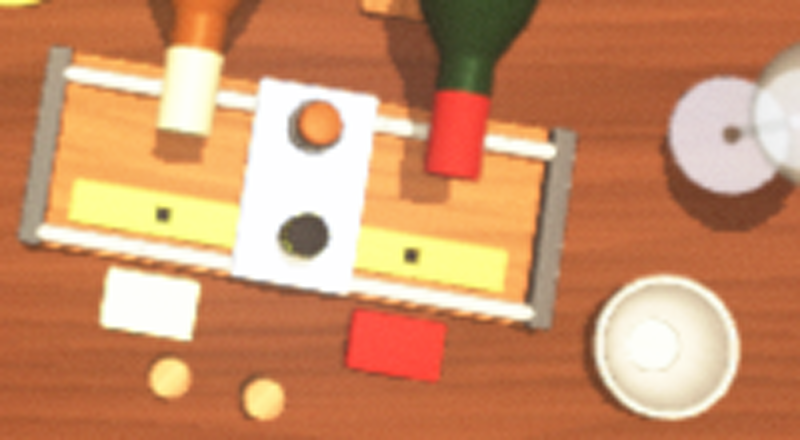

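Run:
```python
from h import *
d=pickle.load(open("cams.pkl","rb"));t=d["top"]
im=t["image"].astype(int); g=im.max(2)
def dark(u0,v0,r):
    w=g[v0-r:v0+r+1,u0-r:u0+r+1].astype(float); w=np.clip(np.percentile(w,60)-w-30,0,None)
    v,u=np.mgrid[v0-r:v0+r+1,u0-r:u0+r+1]; return (u*w).sum()/w.sum(),(v*w).sum()/w.sum()
hr=dark(342,233,3);hc=dark(280,223,3);print(hr,hc)
f=lambda x,y:(x/4+240-.375,y/4+170-.375)
P={n:atz(t,uv,z)[:2] for n,uv,z in[("hr",hr,.03),("hc",hc,.03),("knob",f(304,235),.1),("lamp",f(320,121),.08),
 ("red",f(396,345),.018),("cream",f(151,304),.018),("neckend",f(455,178),.105)]}
rb=lambda m:cv2.connectedComponentsWithStats(m.astype(np.uint8))
B,G,R=im[...,0],im[...,1],im[...,2]
_,_,st,ce=rb((R>150)&(G<70)&(B<70))
for s,c in zip(st[1:],ce[1:]):
    if s[4]>60: print("red",s,c,atz(t,c,.018)[:2])
ax=P["hc"]-P["hr"];print("holes dist",np.linalg.norm(ax));y=ax/np.linalg.norm(ax);x=np.array([y[1],-y[0]])
a=P["cream"]-P["red"];print("tag dist",np.linalg.norm(a),"yaw holes/tags",np.degrees(np.arctan2(-ax[0],ax[1])),np.degrees(np.arctan2(-a[0],a[1])))
for n,p in P.items(): print(n,p.round(4),"along",((p-P["knob"])@y).round(4),"across",((p-P["knob"])@x).round(4))
from scipy.spatial.transform import Rotation as Ro
from rig import manip
s=manip.observe();M=Ro.from_rotvec(s["orientation"]).as_matrix();print(M.round(3),s["time"], np.degrees(np.arctan2(M[1,1],M[0,1])))
```

```text
(np.float64(342.2906504065041), np.float64(233.4349593495935)) (np.float64(280.26), np.float64(223.17894736842106))
red [480  87  32  13 366] [495.90163934  93.08469945] [ 0.81852944 -0.54763974]
red [485 160  27  13 338] [498.49704142 165.9852071 ] [ 0.63523696 -0.54174734]
red [346 193   8  21  71] [349.11267606 202.64788732] [ 0.54827912 -0.17658922]
red [  47  309   68   53 1570] [ 89.05095541 331.8656051 ] [0.24395357 0.44965005]
red [ 28 375  24   9  93] [ 37.59139785 380.29032258] [0.13313636 0.56794402]
holes dist 0.14966466231341155
tag dist 0.14881034942039562 yaw holes/tags -9.741852663189112 -9.737616428222642
hr [ 0.4739 -0.1558] along -0.0727 across 0.001
hc [ 0.4992 -0.0083] along 0.077 across 0.001
knob [ 0.4852 -0.084 ] along 0.0 across 0.0
lamp [ 0.5503 -0.0969] along -0.0017 across 0.0664
red [ 0.4203 -0.1478] along -0.0739 across -0.0531
cream [ 0.4455 -0.0011] along 0.0749 across -0.0531
neckend [ 0.516  -0.1673] along -0.0769 across 0.0445
[[-0.907  0.421 -0.   ]
 [ 0.421  0.907 -0.001]
 [-0.    -0.001 -1.   ]] 0.1 65.08237610258837
```

Request:
drive_tool([
  [[0.8,-2.8,1.0],1.5],
  [[0.8,-2.8,1.0],1.5],
  [[0.8,-3.2,1.0],1.5],
  [[1.0,-3.3,0],1.5],
  [[1.0,-3.3,0],1.5],
  [[1.0,-3.3,0],1.5],
  [[1.0,-3.3,0],1.5],
  [[1.0,-3.3,0],1.5],
  [[1.1,-3.3,0],1.5],
  [[1.1,-3.3,0],1.7],
  [[1.1,-3.3,0],0],
  [[1.1,-3.3,0],0],
], fingers=7, newtons=25)

```text
time: 1.1
eef_pos: [0.3813, 0.18, 0.2566]
orientation: [-0.266, -3.13, -0.0]
contact_force: [1.7, 0.0, 0.4]
width: 0.0697
gripper_force: 0.0
```

Request:
drive_tool([
  [[1.2,-3.3,0],0],
  [[1.2,-3.3,0],0],
  [[1.3,-3.3,0],0],
  [[1.3,-3.3,0],0],
  [[1.3,-3.3,0],0],
  [[1.3,-3.3,0],0],
  [[1.2,-3.0,-1.5],0],
  [[1.0,-2.5,-2.5],0],
  [[0,0,-2],0],
  [[0,0,0],0],
  [[0,0,0],0],
])

```text
time: 2.02
eef_pos: [0.4783, -0.0709, 0.1961]
orientation: [-0.266, -3.127, 0.0]
contact_force: [1.2, -0.4, 1.0]
width: 0.0699
gripper_force: 0.0
```

Now a wrist view, to check the knob position from close by.

```bash
cat > w.py <<'E'
from rig import manip, vision
from h import *
from scipy.spatial.transform import Rotation as Ro
def wrist():
    s=manip.observe(); c=vision.camera("wrist")
    T=np.eye(4);T[:3,:3]=Ro.from_rotvec(s["orientation"]).as_matrix();T[:3,3]=s["eef_pos"]
    c["view"]=np.linalg.inv(T@c["tool_from_camera"]); return s,c
E
python3 - <<'E'
from w import *
s,c=wrist();pickle.dump(c,open("w1.pkl","wb"))
cv2.imwrite("pics/w1.png",c["image"]);print(s["eef_pos"],np.degrees(0),proj(c,[.4855,-.084,.1]),proj(c,[.474,-.1558,.03]),c["tool_from_camera"].round(3))
E
```

```text
[ 0.47827801 -0.07088159  0.19609753] 0.0 (np.float64(246.6128913853304), np.float64(199.56494436739771)) (np.float64(182.43136098934906), np.float64(182.0787974451535)) [[ 0.001  0.969  0.247  0.066]
 [ 1.    -0.001  0.001  0.   ]
 [ 0.002  0.247 -0.969 -0.159]
 [ 0.     0.     0.     1.   ]]
```

View pics/w1.png

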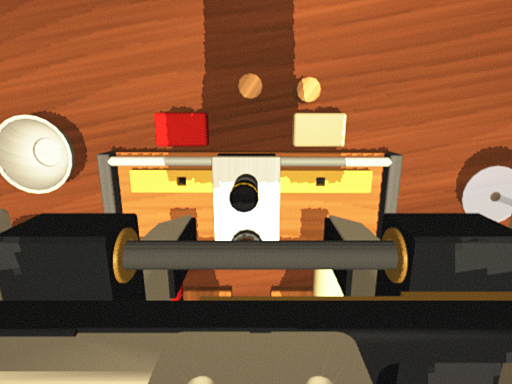

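The knob top is at about (245,200), where (247,200) was predicted. The red hole is at about (181,181), predicted (182,182). I'll refine both from this image.

Run:
```python
from h import *
c=pickle.load(open("w1.pkl","rb"));im=c["image"];g=im.max(2).astype(float)
def dark(u0,v0,r):
    w=g[v0-r:v0+r+1,u0-r:u0+r+1]; w=np.clip(90-w,0,None)
    v,u=np.mgrid[v0-r:v0+r+1,u0-r:u0+r+1]; return (u*w).sum()/w.sum(),(v*w).sum()/w.sum()
hr=dark(181,181,6);hc=dark(320,181,6)
H=atz(c,hr,.03);C=atz(c,hc,.03);y=(C-H)[:2];print(hr,hc,H,C,np.linalg.norm(y),np.degrees(np.arctan2(y[1],y[0])));y/=np.linalg.norm(y);x=np.array([y[1],-y[0]])
for v in range(174,214,3):
    k=np.nonzero(g[v,225:265]<100)[0]; print(v,(k.min()+225,k.max()+225) if len(k) else None)
k=np.nonzero(g[:,245]<100)[0];print(k)
for uv in [(244.5,199),(244.5,201)]:
    K=atz(c,uv,.1)[:2]; print(K,(H[:2]-K)@y,(H[:2]-K)@x)
```

```text
(np.float64(181.83140877598152), np.float64(179.85508083140877)) (np.float64(319.7304918032787), np.float64(180.20459016393443)) [ 0.47147991 -0.15587616  0.03      ] [ 0.4968873  -0.00873958  0.03      ] 0.1493141233436347 80.20284223630983
174 (np.int64(244), np.int64(247))
177 (np.int64(238), np.int64(253))
180 (np.int64(236), np.int64(255))
183 (np.int64(235), np.int64(256))
186 (np.int64(237), np.int64(256))
189 (np.int64(233), np.int64(253))
192 (np.int64(231), np.int64(256))
195 (np.int64(230), np.int64(257))
198 (np.int64(230), np.int64(257))
201 (np.int64(230), np.int64(257))
204 (np.int64(231), np.int64(255))
207 (np.int64(234), np.int64(253))
210 (np.int64(238), np.int64(249))
213 None
[ 29  63  64  65  98  99 101 102 103 110 111 112 113 114 124 125 126 127
 142 143 150 151 154 155 174 175 176 177 178 179 180 181 182 185 186 187
 188 189 190 191 192 193 194 195 196 197 198 199 200 201 202 203 204 205
 206 207 208 209 210 211 230 231 232 235 236 237 238 239 240 241 242 243
 244 245 246 247 248 249 250 251 252 253 254 255 256 257 258 259 260 261
 262 263 264 265 266 267 268 300 301 302 303 304 305 306 307 308 309 310
 311 312 313 314 315 316 317 318 319 320 321 322 323 324 325 326 327 328
 329 330 331]
[ 0.48469514 -0.08570745] -0.0713940995609463 -0.0010825518388801322
[ 0.48646494 -0.0860313 ] -0.07137612137732892 -0.0028816434722830925
```

Request:
drive_tool([
  [[0.3,-0.7,-3.0],0],
  [[0.4,-0.75,-3.0],0],
  [[0,0,-2.5],0],
  [[0,0,-2.0],0],
  [[0,0,-1.0],0],
  [[0,0,-0.6],0],
  [[0,0,-0.3],0],
  [[0,0,0],0],
  [[0,0,0],0],
  [[0,0,0],0],
])

```text
time: 2.9
eef_pos: [0.4871, -0.0856, 0.0738]
orientation: [0.265, 3.128, 0.001]
contact_force: [-0.8, 0.5, -0.2]
width: 0.0698
gripper_force: 0.0
```

Request:
drive_tool([
  [[0,0,0],0],
  [[0,0,0],0],
  [[0,0,0],0],
  [[0,0,0],0],
  [[0,0,0],0],
  [[0,0,0],0],
  [[0,0,0],0],
  [[0,0,0],0],
], fingers=0, newtons=25)

```text
time: 3.57
eef_pos: [0.4863, -0.0858, 0.0727]
orientation: [-0.266, -3.13, 0.0]
contact_force: [0.2, -0.4, 0.9]
width: 0.0253
gripper_force: 25.0
```

Run:
```python
from rig import manip, vision
import cv2
print(manip.observe())
cv2.imwrite("pics/s2.png",cv2.resize(vision.camera("scene")["image"][140:270,110:310],None,fx=4,fy=4,interpolation=cv2.INTER_CUBIC))
```

```text
{'time': 3.5667, 'qpos': array([-0.21974339,  0.43788159,  0.37771974,  2.08219671, -0.25615257,
        0.66500056,  1.72953808]), 'joint_vel': array([ 6.10282083e-04, -3.09395563e-04,  8.72097448e-04, -4.73269017e-04,
        1.18497680e-03,  5.57447133e-04,  6.59827336e-05]), 'effort': array([-1.40689211e-01, -5.32876575e+01,  5.16082361e+00, -2.06565142e+01,
       -5.01298334e-02,  9.51433601e-02, -6.66069409e-04]), 'eef_pos': array([ 0.4862738 , -0.08575384,  0.07272107]), 'orientation': array([-2.66304842e-01, -3.13024971e+00,  6.38447073e-05]), 'contact_force': array([ 0.23575719, -0.37294135,  0.85663596]), 'moment': array([-0.07882722,  0.02790083, -0.02131948]), 'gripper_force': 25.000043213367462, 'width': 0.02534191238259862}
```

View pics/s2.png

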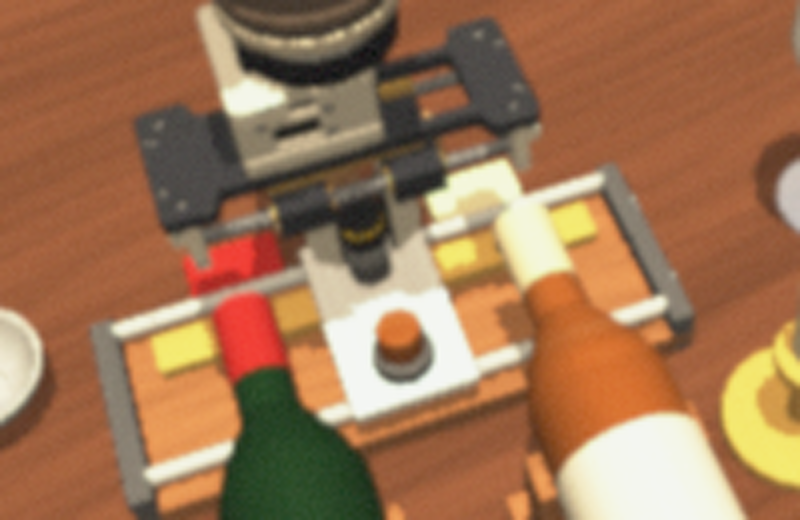

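The knob is gripped (opening 25 mm) at TCP z 0.0727. Next I pull it up 12 mm.

Request:
drive_tool([
  [[0,0,0],0],
  [[0,0,0.3],0],
  [[0,0,0.3],0],
  [[0,0,0.3],0],
  [[0,0,0.3],0],
  [[0,0,0],0],
  [[0,0,0],0],
  [[0,0,0],0],
], newtons=40)

```text
time: 4.28
eef_pos: [0.4862, -0.0857, 0.0847]
orientation: [-0.266, -3.13, 0.0]
contact_force: [1.8, -2.7, -9.6]
width: 0.0251
gripper_force: 40.0
```

Request:
drive_tool([
  [[-0.05,-0.3,0],0],
  [[-0.1,-0.6,0],0],
  [[-0.14,-0.8,0],0],
  [[-0.15,-0.9,0],0],
  [[-0.15,-0.9,0],0],
  [[-0.15,-0.9,0],0],
  [[-0.15,-0.9,0],0],
  [[-0.14,-0.8,0],0],
  [[-0.1,-0.55,0],0],
  [[-0.07,-0.35,0],0],
  [[0,0,0],0],
  [[0,0,0],0],
])

```text
time: 5.28
eef_pos: [0.4739, -0.1565, 0.0847]
orientation: [-0.268, -3.13, 0.001]
contact_force: [0.3, -2.0, -9.8]
width: 0.0251
gripper_force: 40.0
```

Request:
drive_tool([
  [[0,0,0],0],
  [[0,0,0],0],
  [[0,0,0],0],
])

```text
time: 5.53
eef_pos: [0.4741, -0.1556, 0.0847]
orientation: [-0.266, -3.13, 0.0]
contact_force: [-1.1, -1.1, -10.8]
width: 0.0253
gripper_force: 40.0
```

Request:
drive_tool([
  [[-0.01,-0.05,0],0],
  [[0,0,-0.1],0],
  [[0,0,-0.1],0],
  [[0,0,-0.1],0],
  [[0,0,-0.05],0],
  [[0,0,-0.03],0],
  [[0,0,0],0],
  [[0,0,0],0],
])

```text
time: 6.2
eef_pos: [0.4741, -0.1558, 0.0809]
orientation: [-0.266, -3.13, -0.001]
contact_force: [-1.3, 1.8, -8.4]
width: 0.0249
gripper_force: 40.0
```

The force is still the full spring load at pin height about 8.2 mm, so the pin seems to be entering. I'll lower further, gently.

Request:
drive_tool([
  [[0,0,-0.05],0],
  [[0,0,-0.05],0],
  [[0,0,-0.05],0],
  [[0,0,0],0],
  [[0,0,0],0],
  [[0,0,0],0],
])

```text
time: 6.7
eef_pos: [0.4741, -0.1561, 0.0794]
orientation: [-0.266, -3.13, -0.0]
contact_force: [-1.4, 2.7, -9.2]
width: 0.0254
gripper_force: 40.0
```

Request:
drive_tool([
  [[0,0,-0.08],0],
  [[0,0,-0.08],0],
  [[0,0,-0.08],0],
  [[0,0,-0.08],0],
  [[0,0,-0.08],0],
  [[0,0,-0.08],0],
  [[0,0,-0.05],0],
  [[0,0,0],0],
  [[0,0,0],0],
  [[0,0,0],0],
])

```text
time: 7.53
eef_pos: [0.4741, -0.1561, 0.0741]
orientation: [-0.266, -3.13, -0.0]
contact_force: [-3.3, 3.0, -7.0]
width: 0.0249
gripper_force: 40.0
```

The pin is 1.4 mm from home and still carries the spring load, so it is in the hole. Releasing and retreating upward.

Request:
drive_tool([
  [[0,0,0],0],
  [[0,0,0],0],
  [[0,0,0],0],
  [[0,0,0],0],
  [[0,0,0],0],
  [[0,0,0],0],
], fingers=7)

```text
time: 8.03
eef_pos: [0.4746, -0.1564, 0.0744]
orientation: [0.266, 3.129, -0.0]
contact_force: [0.2, 0.3, -1.5]
width: 0.0608
gripper_force: 0.0
```

Request:
drive_tool([
  [[0,0,0.5],0],
  [[0,0,1.5],0],
  [[0,0,2.5],0],
  [[0,0,2.5],0],
  [[0,0,2.5],0],
  [[0,0,2.0],0],
  [[0,0,1.0],0],
  [[0,0,0],0],
  [[0,0,0],0],
  [[0,0,0],0],
])

```text
time: 8.87
eef_pos: [0.4735, -0.1558, 0.198]
orientation: [-0.266, -3.129, -0.0]
contact_force: [-1.1, 0.1, 0.1]
width: 0.0702
gripper_force: 0.0
```

Run:
```python
from w import *
s,c=wrist();cv2.imwrite("pics/w3.png",c["image"]);print(s["time"],s["eef_pos"],s["contact_force"],s["width"])
for z in(.1,.109): print(proj(c,[.4741,-.1561,z]))
pickle.dump(c,open("w3.pkl","wb"))
```

```text
8.8667 [ 0.47347871 -0.15583695  0.1979664 ] [-1.10148506  0.12482546  0.13261013] 0.07017938589606647
(np.float64(259.9440816263984), np.float64(189.1711007523153))
(np.float64(259.9324277305601), np.float64(191.8576008111684))
```

View pics/w3.png

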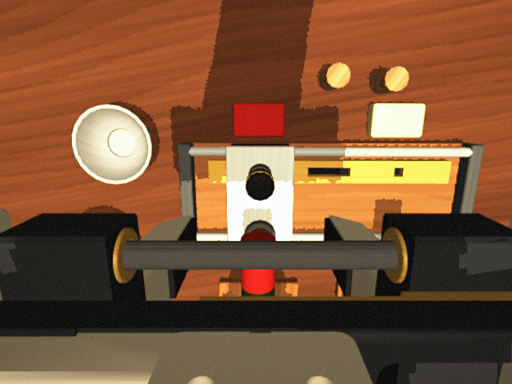

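Run:
```python
from h import *
for n,u0,K in(("w1",243.5,None),("w3",259.5,None)):
    c=pickle.load(open(n+".pkl","rb"));g=c["image"].max(2)
    u=int(u0); col=np.nonzero(g[165:216,u]<100)[0]+165
    ws=[np.ptp(np.nonzero(g[v,u-22:u+22]<100)[0]) for v in range(180,204)]
    print(n,col.min(),col.max(),max(ws),ws)
    # plate front edge row at the same column (bright plate start)
    print([int(x) for x in g[135:216:2,u]])
```

```text
w1 175 211 27 [np.int64(19), np.int64(20), np.int64(20), np.int64(21), np.int64(21), np.int64(17), np.int64(19), np.int64(22), np.int64(23), np.int64(20), np.int64(22), np.int64(23), np.int64(25), np.int64(25), np.int64(26), np.int64(27), np.int64(27), np.int64(27), np.int64(27), np.int64(27), np.int64(27), np.int64(27), np.int64(25), np.int64(25)]
[111, 109, 107, 105, 95, 111, 106, 108, 84, 113, 40, 218, 244, 242, 243, 242, 243, 242, 243, 230, 43, 69, 75, 15, 185, 27, 32, 30, 30, 28, 24, 28, 25, 22, 21, 48, 41, 34, 45, 255, 255]Traceback (most recent call last):
  File "<stdin>", line 5, in <module>
    return _methods._ptp(a, axis=axis, out=out, **kwargs)
           ~~~~~~~~~~~~~^^^^^^^^^^^^^^^^^^^^^^^^^^^^^^^^^
    umr_maximum(a, axis, None, out, keepdims),
    ~~~~~~~~~~~^^^^^^^^^^^^^^^^^^^^^^^^^^^^^^
ValueError: zero-size array to reduction operation maximum which has no identity
```

Run:
```python
from h import *
for n,u in(("w1",243),("w3",259)):
    c=pickle.load(open(n+".pkl","rb"));g=c["image"].max(2)
    print(n,[(v,int(g[v,u])) for v in range(138,216)])
    Z=[]
    # predict knob far top edge row for pin home / on strip
    k={"w1":np.array([.4858,-.0857]),"w3":np.array([.4741,-.1561])}[n]
    for h in(0,.009): print(h,[round(proj(c,[*(k+s*.013*np.array([.985,-.17])),.1+h])[1],1) for s in(-1,1)], proj(c,[*(k-.030*np.array([.985,-.17])),.046])[1])
```

```text
w1 [(138, 106), (139, 107), (140, 105), (141, 105), (142, 97), (143, 95), (144, 100), (145, 111), (146, 103), (147, 106), (148, 114), (149, 108), (150, 99), (151, 84), (152, 139), (153, 113), (154, 22), (155, 40), (156, 138), (157, 218), (158, 244), (159, 244), (160, 243), (161, 242), (162, 242), (163, 243), (164, 245), (165, 242), (166, 242), (167, 243), (168, 243), (169, 242), (170, 243), (171, 243), (172, 248), (173, 230), (174, 117), (175, 43), (176, 32), (177, 69), (178, 96), (179, 75), (180, 33), (181, 15), (182, 105), (183, 185), (184, 141), (185, 27), (186, 24), (187, 32), (188, 32), (189, 30), (190, 35), (191, 30), (192, 33), (193, 28), (194, 30), (195, 24), (196, 28), (197, 28), (198, 28), (199, 25), (200, 25), (201, 22), (202, 25), (203, 21), (204, 43), (205, 48), (206, 45), (207, 41), (208, 42), (209, 34), (210, 36), (211, 45), (212, 206), (213, 255), (214, 255), (215, 255)]
0 [np.float64(185.6), np.float64(214.5)] 156.61412480617022
0.009 [np.float64(188.2), np.float64(218.0)] 156.61412480617022
w3 [(138, 101), (139, 99), (140, 105), (141, 81), (142, 88), (143, 68), (144
[... 244 characters left out ...]
 (165, 28), (166, 56), (167, 88), (168, 54), (169, 15), (170, 61), (171, 175), (172, 152), (173, 32), (174, 21), (175, 25), (176, 38), (177, 23), (178, 33), (179, 29), (180, 24), (181, 27), (182, 28), (183, 26), (184, 21), (185, 25), (186, 27), (187, 28), (188, 19), (189, 19), (190, 23), (191, 21), (192, 22), (193, 19), (194, 19), (195, 21), (196, 17), (197, 22), (198, 8), (199, 14), (200, 116), (201, 253), (202, 255), (203, 254), (204, 253), (205, 253), (206, 253), (207, 255), (208, 248), (209, 233), (210, 233), (211, 233), (212, 234), (213, 234), (214, 233), (215, 234)]
0 [np.float64(174.4), np.float64(203.6)] 147.0432979889378
0.009 [np.float64(176.6), np.float64(206.7)] 147.0432979889378
```

The knob-to-plate pixel spacing matches the start, when the pin was home. A raised knob would show 2–3 px more, so the pin is fully home.

```bash
python3 -c "
from rig import manip
print(manip.close_job())"
```

```text
the job is handed in; nothing more can be done
None
```

The carriage is locked at the red station: the pin went in on the first gentle probe and looks fully home, the gripper is clear above it, nothing else was touched as far as I can tell, and I handed the job in at about 9 s; no verdict came back.

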